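Unclamp the mended knife block and stow it in the sea rack

ROBOT

A 6-joint arm with a two-finger parallel gripper is mounted at the origin on the work surface. World frame = base frame: x ahead of the robot, y to its left, z up, the work surface at z = 0. Lengths are in m, angles in degrees, forces in N, time in s.
With the tool pointing down it reaches from about 0.25 to 0.725 m from the base axis. Payload 9.7 kg.
Tool frame: the origin (TCP) lies between the finger pads; the fingertips stand 19 mm ahead of it and the grasp point (between the pads) is the TCP; z points along the fingers, y is the line along which they close (so a half turn about z gives the same grasp; the last joint's range is limited). The gripper opens to 85 mm and grips with 20 to 120 N. Pads are 22 mm wide; open, the fingers measure 114 mm over their backs; the gripper's body (76 mm by 85 mm) begins 54 mm behind the grasp point. The pads swing forward as they close: fully open they stand 13 mm farther back than shut.
Start: joints at [-63.827, 4.979, 10.078, 95.1, 0, 90], TCP at [0.243, -0.494, 0.25] pointing down, gripper open.
Joint ranges: [-179.16, 179.16], [-48.56, 103.87], [-65.8, 70.77], [-126.05, 130.52], [-82.76, 87.17], [-180, 180]. Speed limits (degrees/s): [127.2, 127.2, 147.25, 180, 180, 180].

INTERFACE

Orientations are given as [roll, pitch, yaw] about the fixed x, y, z axes, in that order (R = Rz(yaw) Ry(pitch) Rx(roll)).
In Python, from workcell import bot gives the robot as it stands. The module is installed in compiled form; this text tells all that it offers.
- The arm moves only by the shell command python3 -m crank 'ROWS' [OPENING] [FORCE]. ROWS is JSON, a list that holds one entry, the list of rows, each a list of 6 numbers: the shift along the world's x, y, z as a fraction of full scale, then the turn, a rotation vector about the world's x, y, z as a fraction of full scale. In form: [[[x, y, z, wx, wy, wz], ...]]. A call has 1 to 20 rows; each row shifts and turns the commanded pose from where the row before left it; what a row does not reach is not made up. Full scale, the value 1, is 20 mm for a shift and 0.12 rad for a turn. A row lasts 1/12 s, in which the tool goes at most 41.7 mm and 7.16 degrees, less where a joint would pass 70% of its speed; a pose out of reach is approached as far as the arm can. A call with a number of a shift or a turn outside -1 to 1 is refused whole. A call with a gripper value outside its range is refused whole. OPENING is the opening, from 0 (shut) to 1 (fully open), set as the call begins (- or left out, the last holds). The fingers move at their own pace and stop on an object; FORCE is the grip in N (left out, the last holds). Time passes only in rows, so rows that do not move let the fingers close. It gives the time, the measured TCP pose, the force, the opening and the grip force at its end, in the units of the state.
- bot.get_obs(): the state, without advancing time (a new reading comes with each control period).
- bot.camera(name): name is "scene" or "side" or "wrist"; returns the picture (480x640x3 uint8, red, green, blue); there is no depth.
- bot.camera_model(name): a dict with "vertical_fov" (degrees; the focal length in pixels is half the picture's height over the tangent of half this angle, whatever the lens; pixels are square), "cx", "cy" (the principal point, pixels), "k1" (the pictures are not rectified: a ray, as slopes to the right and down, at radius r is drawn at 1 + k1 r^2 times it, then the intrinsics apply), "R" (3x3) and "t" (3): a world point X has camera coordinates R X + t. Camera axes: x right, y down, z forward; pixel columns grow to the right and rows downward; lengths in m; the calibration is good to about 2 mm. A picture is of the moment at which its call begins: read the wrist's pose just before it. camera_model takes no time and is no camera call; for the wrist camera it gives the pose at the moment of the call.
- bot.job_done(): hands the job in; it is judged then, once.
The state is a dict: "time": time; "q": joint angles; "qd": joint speeds; "joint_efforts": joint torques, N m; "ee_pos": TCP position; "tcp_rot": TCP orientation; "wrist_force": force on the tool from outside, world axes, zero at the start; "torque": the same for the moment, N m; "opening": finger opening in m; "grasp_force": force on a finger pad.
Only numpy, scipy, OpenCV 4.12 (cv2) and the standard library are available. Lean on these libraries where they do the work, as an engineer would, in place of code of your own. Each camera call takes 0.05 s, during which the arm holds its last target. There are 200 camera calls.

TASK

The glue on the wooden knife block has set: slide the vise jaw fully open with the block still in place, then lift the block out by its narrow sides and stand it upright on the chopping board and let go of it. Take it again by its broad faces and lower it, without dropping it, into the sea rack between the two tall cheeks, so that it stands upright and fully home on the rack's floor. Leave all the other things on the counter where they are.

Things in the scene. Friction and masses are not known exactly. Their poses are not given: they have to be found in the camera images.
- vise: dark steel vise fixed to the counter. Origin on the counter under the clamped block's centre; x is the slide direction: +x to the fixed jaw, -x to the handle. Base plate 15 mm thick, x -132 to +58 mm, 90 mm wide; the block stands on it. Fixed jaw x +22.5 to +45.5 mm, 50 mm wide (y), top 115 mm above the counter. Beside the block at +-y all is free above the plate
- jaw (a joint): opening of the bright steel sliding jaw, m: up to 0.003 at the start, 0.022 fully open; moves to the vise's -x, about 5 N friction, stays where left. Jaw 50 mm wide (y), at 0 its body spans x -44.5 to -22.5 mm; its lip (top 125 mm above the counter) reaches 11.5 mm over the block's top, so the block cannot come up until the jaw is open
- jaw_handle (a point): middle of the top edge of the sliding jaw's upright handle plate: 14 mm thick (vise x), 44 mm wide (vise y), top 112 mm, foot 22 mm above the counter; 48 mm free between plate and jaw, above a 14 mm rod at 40 mm height
- block: mended knife block, plain pale wood, 44 mm (its x, between broad faces) by 64 mm (its y, between narrow sides) by 100 mm high (z), about 0.2 kg, three dark slots in its top. Origin at the centre of its underside. It starts in the vise, broad faces against the jaws, narrow sides 7 mm proud of them
- board: fixed wooden chopping board, 210 (x) by 190 (y) by 18 mm thick; origin at the centre of its underside. A knife lies on it along its +x edge (about 82 mm from the centre); the rest is free
- rack: fixed wooden rack. Origin at the centre of its underside; floor 10 mm above the counter. Two tall cheeks at +-y, 72 mm apart inside, 12 mm thick, 50 mm long (x), tops 118 mm above the counter; low lips at +-x, 56 mm apart, 24 mm high. The block goes in with its y along the rack's y, either way round; fingers have room only at its broad faces
- knife: bystander: kitchen knife, 185 mm long, lying on the board; origin near its middle
- bottle: bystander: bottle, 68 mm wide, 200 mm high, origin under its centre
- coffee_jar: bystander: jar, 86 mm wide, 125 mm high, origin under its centre
- mug: bystander: mug, 80 mm wide, 90 mm high, origin under its centre
- salt: bystander: salt jar, 48 mm wide, 75 mm high, origin under its centre
- paper_cup: bystander: paper cup, 76 mm wide, 100 mm high, origin under its centre
- spoon: bystander: spoon, 180 mm long, lying on the counter, origin near its middle
Mind the look-alikes: they are no part of the job. Leave any orange look-alike of the block alone. There is more than one size of the vise; the one meant has the size given above.

How it is judged (in metres and radians):
On the way, in this order (a step that is already met when the one before it is completed fails the run):
1. the vise jaw is open (at least 18 mm) with the block still standing on the vise (value of joint jaw above 0.018 m and z of block in the frame of vise below 0.019 m and x of block in the frame of vise between -0.03 and 0.03 m and y of block in the frame of vise between -0.02 and 0.02 m and angle between block's own z axis and vertical below 0.08 rad), for 0.2 s.
2. the block is lifted clear above the vise (height (world z) of block above 0.06 m), for 0.1 s.
3. the block stands upright on the chopping board, let go (contact force between the fingers and block below 0.1 N and linear speed of block below 0.03 m/s and angle between block's own z axis and vertical below 0.08 rad and z of block in the frame of board between 0.014 and 0.022 m and x of block in the frame of board between -0.105 and 0.105 m and y of block in the frame of board between -0.095 and 0.095 m), for 0.2 s.
At the end, for the whole second after the job is handed in: The block stands upright (within 0.08 rad) and at rest in the sea rack, between the cheeks and the lips (within 9 mm of the middle along x, 8 mm along y, 0.15 rad in yaw), its underside on the rack's floor (within 4 mm), let go by the fingers (contact force between the fingers and block below 0.1 N and linear speed of block below 0.03 m/s and angle between block's own z axis and vertical below 0.08 rad and z of block in the frame of rack between 0.007 and 0.014 m and x of block in the frame of rack between -0.009 and 0.009 m and y of block in the frame of rack between -0.008 and 0.008 m and angle between the y axis of block and the y axis of rack, either way round below 0.15 rad); the robot touches nothing.
It fails at once if the block is let go more than 8 mm above the rack's floor (contact force between the fingers and block below 0.1 N and x of block in the frame of rack between -0.03 and 0.03 m and y of block in the frame of rack between -0.03 and 0.03 m and z of block in the frame of rack between 0.018 and 0.2 m).
It fails at once if a bystander (knife, bottle, jars, mug, cup or spoon) is moved by more than 30 mm (distance of any of knife, bottle, coffee_jar, mug, salt, paper_cup, spoon from where it was at the start of the episode above 0.03 m).
It also fails if it takes over 72 s, if anything falls off the work surface, if the arm or the gripper's body presses on something with over 40 N, if the wrist force passes 120 N, or if a joint passes its speed limit or range.

## Working session

There is one attempt and no reset: what is moved stays moved. The work goes in short steps, Python scripts to look and compute and a shell command to move; the robot and the scene stay as the last step left them, time stands still between calls to the robot, and variables do not carry over. Pictures are saved under pics/ and viewed, at most 10 in all, crops included, and the job is handed in when it is done.

```bash
mkdir -p pics; cat > h.py <<'E'
import numpy as np, cv2, json
from workcell import bot
def K(m):
    f=240/np.tan(np.radians(m["vertical_fov"])/2); return f,m["cx"],m["cy"],m["k1"],np.array(m["R"]),np.array(m["t"])
def ray(m,u,v):
    f,cx,cy,k,R,t=K(m); d=np.array([(u-cx)/f,(v-cy)/f]); s=d.copy()
    for _ in range(30): s=d/(1+k*(s@s))
    return -R.T@t, R.T@np.array([s[0],s[1],1.])
def onz(m,u,v,z):
    o,d=ray(m,u,v); return o+d*(z-o[2])/d[2]
def proj(m,X):
    f,cx,cy,k,R,t=K(m); c=R@np.array(X,float)+t; s=c[:2]/c[2]; s=s*(1+k*(s@s)); return s*f+[cx,cy]
def snap(n,fn):
    m=bot.camera_model(n); im=bot.camera(n); cv2.imwrite("pics/"+fn,im[:,:,::-1]); np.save("pics/"+fn+".npy",m,allow_pickle=True); return m,im
def load(fn): return np.load("pics/"+fn+".npy",allow_pickle=True).item()
E
python3 - <<'E'
from h import *
for n in("scene","side","wrist"):
    m,im=snap(n,n+"0.png"); print(n,np.round(-np.array(m["R"]).T@np.array(m["t"]),3),m["vertical_fov"],m["k1"])
o=bot.get_obs(); print(o)
E
```

```text
scene [ 0.961 -0.393  0.913] 56.40470981522825 -0.044137132569101734
side [0.132 0.857 0.771] 54.69900406328754 0.011785050340061418
wrist [ 0.303 -0.464  0.373] 59.877624961994584 -0.020514753543558903
{'time': 0.15, 'q': array([-6.38253841e+01,  5.00536506e+00,  1.00465613e+01,  9.51009176e+01,
        4.00257154e-04,  8.99985377e+01]), 'qd': array([-0.03010464, -0.04299075,  0.20062005,  0.11689226, -0.01117063,
       -0.05995294]), 'joint_efforts': array([ 1.60525478e-04, -5.20762217e+01,  4.65043938e+01,  1.38500507e-02,
        5.74200698e-06, -4.57055620e-06]), 'ee_pos': array([ 0.24254358, -0.49346117,  0.24974653]), 'tcp_rot': array([-1.79940279e+02, -4.01781182e-04,  2.61760778e+01]), 'wrist_force': array([-0.32521999,  0.54388915, -0.37052293]), 'torque': array([-0.02879426, -0.01900562,  0.02178644]), 'grasp_force': 0.0, 'opening': 0.08513944697914831}
```

View pics/scene0.png

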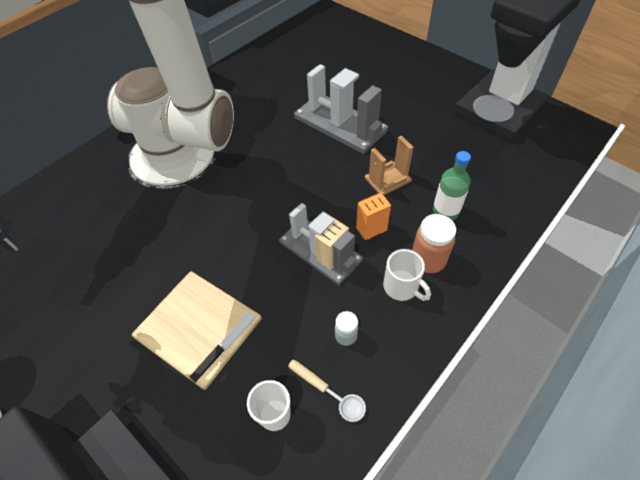

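View pics/side0.png

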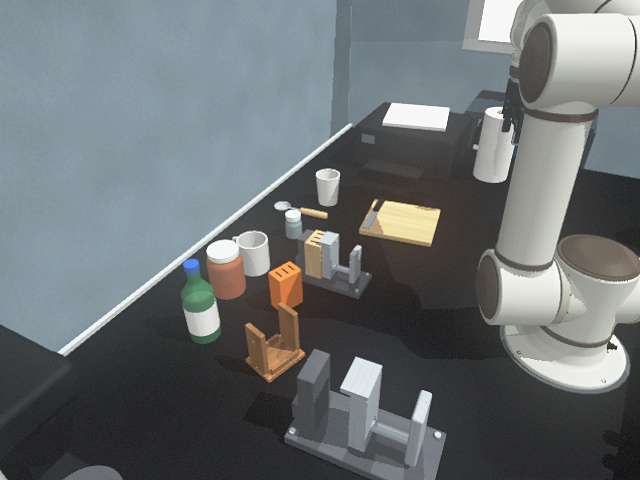

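Look-alikes: the orange block at scene (373,217), and a large empty vise at (345,110). The wanted pair is the small vise at (320,245) with the pale block at (330,245). The only rack is at (388,172), the board at (197,328). Close crops follow, with pixel grid ticks.

```bash
python3 - <<'E'
from h import *
def crop(fn,boxes,out,s=5):
    im=cv2.imread("pics/"+fn); W=[]
    H=max(b[3]-b[1] for b in boxes)*s
    for x0,y0,x1,y1 in boxes:
        c=cv2.resize(im[y0:y1,x0:x1],None,fx=s,fy=s,interpolation=cv2.INTER_CUBIC)
        c=cv2.convertScaleAbs(c,alpha=1.3,beta=15)
        for x in range((x0+9)//10*10,x1,10):
            cv2.line(c,((x-x0)*s,0),((x-x0)*s,6),(0,255,0),1); cv2.putText(c,str(x),((x-x0)*s+1,15),0,.35,(0,255,0),1)
        for y in range((y0+9)//10*10,y1,10):
            cv2.line(c,(0,(y-y0)*s),(6,(y-y0)*s),(0,255,0),1); cv2.putText(c,str(y),(7,(y-y0)*s+4),0,.35,(0,255,0),1)
        W.append(np.pad(c,((0,H-c.shape[0]),(0,0),(0,0))))
    cv2.imwrite("pics/"+out,np.hstack(W))
crop("scene0.png",[(273,198,370,288),(356,132,418,202)],"c1.png")
crop("side0.png",[(290,222,376,302),(240,298,312,384)],"c2.png")
E
```

```text
(no output)
```

View pics/c1.png

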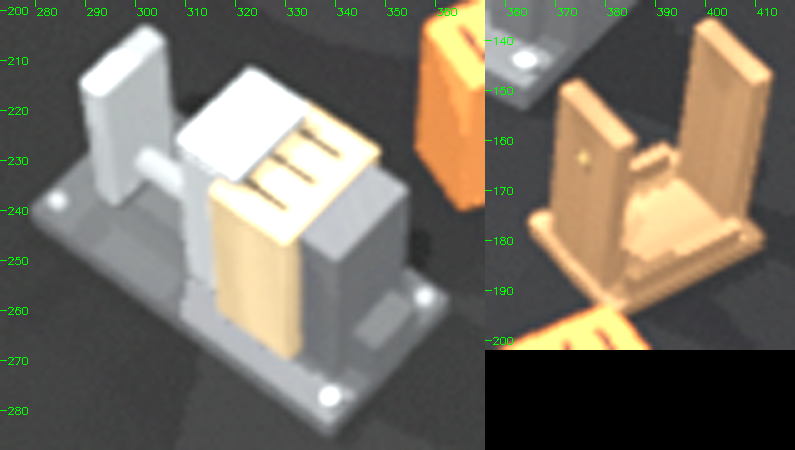

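View pics/c2.png

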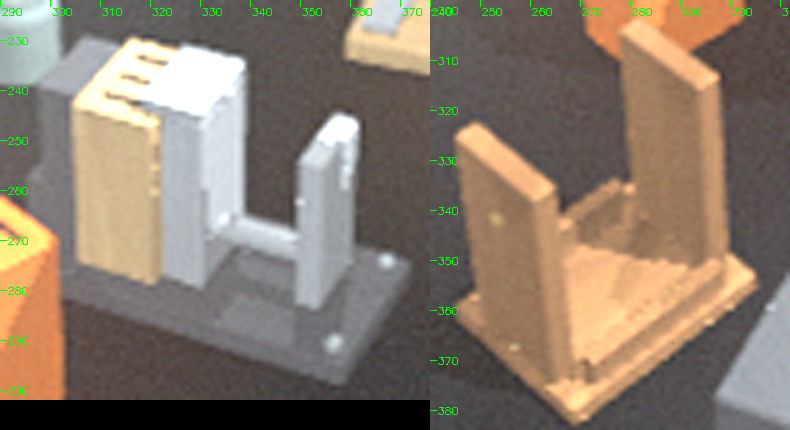

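```bash
cat > fit.py <<'E'
from h import *
from scipy.optimize import least_squares
S,D=load("scene0.png"),load("side0.png")
def fit(name,pts,x0,jaw=False):
    def res(p):
        c,s=np.cos(p[2]),np.sin(p[2]); r=[]
        for m,X,uv,h in pts:
            x=X[0]-(p[3] if h else 0); r+=list(proj(m,[p[0]+c*x-s*X[1],p[1]+s*x+c*X[1],X[2]])-uv)
        return r
    r=least_squares(res,x0+([0.001] if jaw else []),loss="soft_l1")
    print(name,np.round(r.x,4),"yaw",np.degrees(r.x[2]).round(2)); print(np.round(np.reshape(res(r.x),(-1,2)),1).tolist())
    return r.x
def P(m,x,y,z,u,v,h=0): return (m,[x/1e3,y/1e3,z/1e3],np.array([u,v]),h)
v=[P(S,-22,-32,115,315,235.4),P(S,22,-32,115,330.2,246.8),P(S,22,32,115,349,228.4),P(S,22,-32,15,331.4,270),P(S,-22,-32,15,316.6,262.6),
P(S,45.5,25,115,354.4,236),P(S,45.5,-25,115,340,249.6),P(S,58,45,15,362.6,257.4),P(S,-132,-45,15,279,240),
P(S,-99.5,0,112,297.6,210.4,1),P(D,22,32,115,305,243),P(D,-22,32,115,322,246),P(D,22,32,15,306,274.4),P(D,-22,32,15,321.4,278.6),
P(D,-106.5,-22,112,361.8,246.2,1),P(D,-92.5,-22,112,358.2,244.6,1),P(D,-132,-45,15,372,274.4),P(D,-132,45,0,358.6,298.6)]
o=onz(S,325,255,.06); d=onz(S,340,249.6,.115)-onz(S,315,235.4,.115)
V=fit("vise",v,[o[0],o[1],np.arctan2(d[1],d[0])],True)
a,b=onz(S,378.8,155,.118),onz(S,405.8,142.2,.118)
yaw=np.arctan2(b[1]-a[1],b[0]-a[0])-np.pi/2
fit("rack",[P(S,0,-42,118,378.8,155),P(S,0,42,118,405.8,142.2),P(D,0,42,118,255.6,330.2),P(D,0,-42,118,287.6,308.6)],[*(a+b)[:2]/2,yaw])
c=[onz(S,*q,.018) for q in((192,273),(261,319),(203,385),(133,333))]
d=c[1]-c[0]
fit("board",[P(S,-105,95,18,192,273),P(S,105,95,18,261,319),P(S,105,-95,18,203,385),P(S,-105,-95,18,133,333),
],[*np.mean(c,0)[:2],np.arctan2(d[1],d[0])])
print(np.round(c,3)[:,:2].tolist())
for n,u,w,z in(("orange",373,205,.1),("mug",403,265,.09),("salt",346,320,.075),("bottle",452,190,.1)): print(n,np.round(onz(S,u,w,z),3))
E
python3 fit.py
```

```text
vise [0.5849 0.0287 0.0302 0.0028] yaw 1.73
[[-1.0, 1.2], [-0.5, 0.3], [-0.9, -0.3], [-1.1, 0.9], [-0.8, -1.8], [0.3, -0.4], [0.4, 1.1], [0.1, -0.3], [-1.1, 0.3], [-1.3, -0.2], [-1.3, 0.4], [-2.1, 1.9], [-1.0, 0.8], [-1.0, 1.3], [0.1, -0.2], [-1.6, -0.0], [-0.0, -0.3], [-0.0, 1.4]]
rack [ 0.5336  0.3193 -0.2947] yaw -16.88
[[-0.9, 0.0], [-0.9, -0.1], [-0.9, 0.1], [-0.4, -0.1]]
board [ 0.4786 -0.294   0.1171] yaw 6.71
[[0.5, -2.7], [1.3, -2.4], [-0.4, 4.1], [-1.6, 0.5]]
[[0.368, -0.217], [0.574, -0.193], [0.588, -0.37], [0.387, -0.398]]
orange [0.601 0.158 0.1  ]
mug [0.746 0.077 0.09 ]
salt [ 0.731 -0.095  0.075]
bottle [0.716 0.316 0.1  ]
```

```bash
python3 -m crank '[[[0.52,1,0,0,0,-0.18],[0.52,1,0,0,0,-0.18],[0.52,1,0,0,0,-0.18],[0.52,1,0,0,0,-0.18],[0.52,1,0,0,0,-0.18],[0.52,1,0,0,0,-0.18],[0.52,1,0,0,0,-0.18],[0.52,1,0,0,0,-0.18],[0.52,1,0,0,0,-0.18],[0.52,1,0,0,0,-0.18],[0.52,1,0,0,0,-0.18],[0.52,1,0,0,0,-0.18],[0.52,1,0,0,0,-0.18],[0.52,1,0,0,0,-0.18],[0.52,1,0,0,0,-0.18],[0.52,1,0,0,0,-0.18],[0.52,1,0,0,0,-0.18],[0.52,1,0,0,0,-0.18],[0.52,1,0,0,0,-0.18],[0.52,1,0,0,0,-0.13]]]' 0
python3 -m crank '[[[0.52,1,0,0,0,0],[0.52,1,0,0,0,0],[0.52,1,0,0,0,0],[0.52,1,0,0,0,0],[0.52,1,0,0,0,0],[0.52,1,0,0,0,0],[0,0,0,0,0,0],[0,0,0,0,0,0]]]'
python3 - <<'E'
from h import *
m,im=snap("wrist","w1.png")
V=[0.5849,0.0287,0.0302]
for X in([-.0925,22e-3,.112],[-.0925,-22e-3,.112],[-.022,-.032,.115],[.022,.032,.115],[0.022,-.032,.115],[.0455,.025,.115]):
    c,s=np.cos(V[2]),np.sin(V[2]); u=proj(m,[V[0]+c*X[0]-s*X[1],V[1]+s*X[0]+c*X[1],X[2]]); print(X,u.round(1))
E
```

```text
time: 1.82
ee_pos: [0.4509, -0.0925, 0.2501]
tcp_rot: [-180.0, 0.0, 1.7]
wrist_force: [0.8, 0.0, 0.1]
opening: 0.0
grasp_force: 0.0
time: 2.48
ee_pos: [0.5132, 0.0212, 0.2497]
tcp_rot: [-179.8, 0.1, 2.3]
wrist_force: [0.0, -0.6, -0.9]
opening: -0.0
grasp_force: 0.0
[-0.0925, 0.022, 0.112] [273.9 260.3]
[-0.0925, -0.022, 0.112] [340.6 261.2]
[-0.022, -0.032, 0.115] [360.5 152.9]
[0.022, 0.032, 0.115] [253.3  74.8]
[0.022, -0.032, 0.115] [363.4  76. ]
[0.0455, 0.025, 0.115] [264.6  30.9]
```

View pics/w1.png

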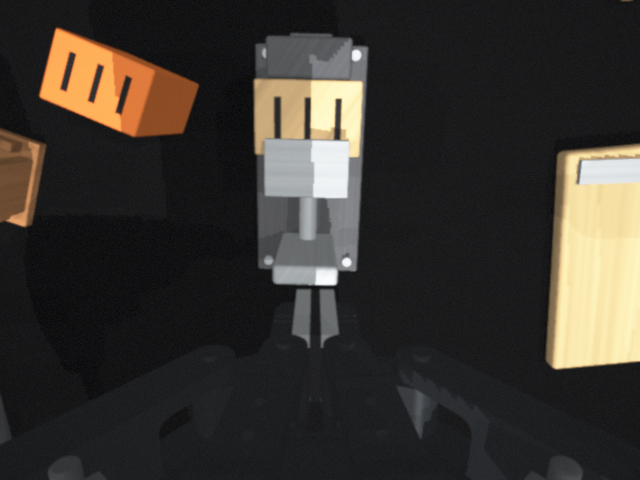

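The wrist view shows the block top (255..362, 80..156), the jaw lip (264..349, 140..197), and the handle top (273..338, 267..284). It agrees with the fit to about 3 mm.

```bash
python3 - <<'E'
from h import *
m=load("w1.png")
for n,u,v,z in(("blkTL",255,80,.115),("blkTR",362,80,.115),("blkL",255.5,156,.115),("blkR",360.5,156,.115),("jawback",306,197,.125),("hin",305.5,267,.112),("hout",305.5,285,.112),("boardTL",558,153,.018),("boardBL",549,368,.018),("bolt",266,54,.017),("bolt",356,54,.017),("bolt",268,261,.017),("bolt",346,262,.017)):
    print(n,np.round(onz(m,u,v,z),4))
E
```

```text
blkTL [0.6031 0.0604 0.115 ]
blkTR [ 0.6056 -0.0019  0.115 ]
blkL [0.5594 0.0599 0.115 ]
blkR [ 0.5621 -0.0041  0.115 ]
jawback [0.5372 0.028  0.125 ]
hin [0.488  0.0269 0.112 ]
hout [0.4752 0.0265 0.112 ]
boardTL [ 0.565 -0.18   0.018]
boardBL [ 0.3607 -0.2123  0.018 ]
bolt [0.6315 0.0659 0.017 ]
bolt [ 0.6343 -0.0053  0.017 ]
bolt [0.4586 0.0623 0.017 ]
bolt [ 0.4607 -0.008   0.017 ]
```

```bash
python3 -m crank '[[[0,0.15,-0.8,0,0,0],[0,0.15,-0.8,0,0,0],[0,0,-0.8,0,0,0],[0,0,-0.8,0,0,0],[0,0,-0.8,0,0,0],[0,0,-0.8,0,0,0],[0,0,-0.8,0,0,0],[0,0,-0.8,0,0,0],[0,0,-0.8,0,0,0],[0,0,-0.8,0,0,0],[0,0,-0.2,0,0,0],[0,0,0,0,0,0],[0,0,0,0,0,0]]]' 0
python3 -m crank '[[[-0.2,0,0,0,0,0],[-0.2,0,0,0,0,0],[-0.2,0,0,0,0,0],[0,0,0,0,0,0]]]'
```

```text
time: 3.62
ee_pos: [0.5133, 0.0231, 0.087]
tcp_rot: [-179.6, -0.0, 2.4]
wrist_force: [0.1, -0.2, 0.3]
opening: 0.0
grasp_force: 0.0
time: 3.95
ee_pos: [0.5013, 0.0235, 0.0871]
tcp_rot: [-179.6, -0.1, 2.5]
wrist_force: [2.3, -0.5, 0.3]
opening: -0.0001
grasp_force: 0.0
```

```bash
python3 -m crank '[[[-0.15,0,0,0,0,0],[-0.15,0,0,0,0,0],[-0.15,0,0,0,0,0],[-0.15,0,0,0,0,0],[0,0,0,0,0,0]]]'
python3 -m crank '[[[-0.1,0,0,0,0,0],[-0.1,0,0,0,0,0],[0,0,0,0,0,0]]]'
```

```text
time: 4.37
ee_pos: [0.4897, 0.0233, 0.087]
tcp_rot: [-179.6, -0.1, 2.5]
wrist_force: [3.3, -0.2, 0.5]
opening: -0.0004
grasp_force: 0.0
time: 4.62
ee_pos: [0.4857, 0.0232, 0.0868]
tcp_rot: [-179.6, -0.1, 2.5]
wrist_force: [4.9, 0.6, 2.7]
opening: 0.0001
grasp_force: 0.0
```

```bash
python3 -m crank '[[[-0.1,0,0,0,0,0],[-0.1,0,0,0,0,0],[0,0,0,0,0,0]]]'
python3 -m crank '[[[-0.1,0,0,0,0,0],[0,0,0,0,0,0]]]'
```

```text
time: 4.87
ee_pos: [0.4823, 0.0231, 0.0867]
tcp_rot: [-179.6, -0.1, 2.5]
wrist_force: [6.5, 0.8, 1.3]
opening: -0.0
grasp_force: 0.0
time: 5.03
ee_pos: [0.4821, 0.0233, 0.0872]
tcp_rot: [-179.6, -0.4, 2.5]
wrist_force: [16.8, 2.7, -1.0]
opening: 0.0002
grasp_force: 0.0
```

```bash
python3 -m crank '[[[0.3,0,0,0,0,0],[0.3,0,0,0,0,0],[0.2,0,0.3,0,0,0],[0,0,1,0,0,0],[0,0,1,0,0,0],[0,0,1,0,0,0],[0,0,1,0,0,0],[0,0,1,0,0,0],[0,0,1,0,0,0],[0,0,1,0,0,0],[0,0,0.5,0,0,0],[0,0,0,0,0,0],[0,0,0,0,0,0],[0,0,0,0,0,0]]]' 0
python3 - <<'E'
from h import *
snap("wrist","w2.png"); print(bot.get_obs()["ee_pos"])
E
```

```text
time: 6.2
ee_pos: [0.495, 0.023, 0.2409]
tcp_rot: [-179.6, 0.1, 2.5]
wrist_force: [-0.5, 0.1, -0.0]
opening: -0.0
grasp_force: 0.0
[0.49494514 0.02297487 0.24080534]
```

View pics/w2.png

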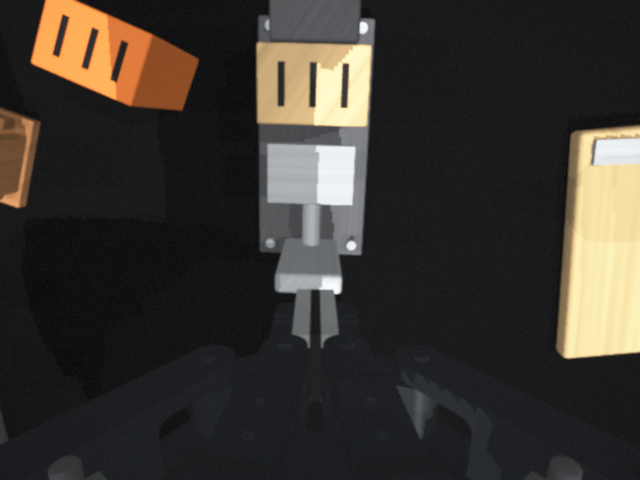

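The jaw is open and the block is free, with its top at corners (256,43), (372,43), (258,126), (370,125). The lip spans rows 144..205.

```bash
python3 - <<'E'
from h import *
m=load("w2.png")
P=[onz(m,u,v,.115) for u,v in((256,43),(372,43),(370.5,125.5),(258,125.5))]
print(np.round(P,4),np.mean(P,0).round(4))
print("lip",onz(m,311,144,.125),onz(m,311,205,.125)); print("board",onz(m,572,130,.018),onz(m,557,357,.018))
E
```

```text
[[ 0.6032  0.0613  0.115 ]
 [ 0.606  -0.0026  0.115 ]
 [ 0.5621 -0.0052  0.115 ]
 [ 0.5591  0.0597  0.115 ]] [0.5826 0.0283 0.115 ]
lip [0.55055118 0.02846482 0.125     ] [0.51583081 0.02697508 0.125     ]
board [ 0.56649657 -0.1796835   0.018     ] [ 0.36104568 -0.20947759  0.018     ]
```

```bash
python3 -m crank '[[[0.88,0.05,0,0,0,0],[0.88,0.05,0,0,0,0],[0.88,0.05,0,0,0,0],[0.88,0.05,0,0,0,0],[0.86,0.05,0,0,0,0],[0,0,-0.5,0,0,0],[0,0,-0.8,0,0,0],[0,0,-0.8,0,0,0],[0,0,0,0,0,0],[0,0,0,0,0,0]]]' 1
```

```text
time: 7.08
ee_pos: [0.5818, 0.0277, 0.1989]
tcp_rot: [-179.6, 0.2, 2.5]
wrist_force: [-0.2, -0.9, 0.5]
opening: 0.0852
grasp_force: 0.0
```

```bash
python3 -m crank '[[[0.04,0.03,-0.6,0,0,0],[0,0,-0.6,0,0,0],[0,0,-0.6,0,0,0],[0,0,-0.6,0,0,0],[0,0,-0.6,0,0,0],[0,0,-0.6,0,0,0],[0,0,-0.6,0,0,0],[0,0,-0.6,0,0,0],[0,0,-0.6,0,0,0],[0,0,-0.3,0,0,0],[0,0,0,0,0,0],[0,0,0,0,0,0]]]' 1
python3 -m crank '[[[0,0,0,0,0,0],[0,0,0,0,0,0],[0,0,0,0,0,0],[0,0,0,0,0,0],[0,0,0,0,0,0],[0,0,0,0,0,0],[0,0,0,0,0,0]]]' 0 40
```

```text
time: 8.08
ee_pos: [0.5837, 0.0281, 0.0862]
tcp_rot: [-179.6, 0.0, 2.6]
wrist_force: [-0.1, 0.3, 0.8]
opening: 0.0854
grasp_force: 0.0
time: 8.67
ee_pos: [0.5843, 0.0282, 0.0874]
tcp_rot: [-179.6, -0.1, 2.6]
wrist_force: [0.0, 0.6, 6.0]
opening: 0.0641
grasp_force: 44.4
```

```bash
python3 -m crank '[[[0,0,0.3,0,0,0],[0,0,0.6,0,0,0],[0,0,0.8,0,0,0],[0,0,0.8,0,0,0],[0,0,0.8,0,0,0],[0,0,0.8,0,0,0],[0,0,0.8,0,0,0],[0,0,0.8,0,0,0],[0,0,0.3,0,0,0],[0,0,0,0,0,0],[0,0,0,0,0,0]]]'
python3 -m crank '[[[-0.2,-0.5,0,0,0,-0.1],[-0.41,-0.97,0,0,0,-0.178],[-0.41,-0.97,0,0,0,-0.178],[-0.41,-0.97,0,0,0,-0.178],[-0.41,-0.97,0,0,0,-0.178],[-0.41,-0.97,0,0,0,-0.178],[-0.41,-0.97,0,0,0,-0.178],[-0.41,-0.97,0,0,0,-0.178],[-0.41,-0.97,0,0,0,-0.178],[-0.41,-0.97,0,0,0,-0.178],[-0.41,-0.97,0,0,0,-0.178],[-0.41,-0.97,0,0,0,-0.178],[-0.41,-0.97,0,0,0,-0.178],[-0.41,-0.97,0,0,0,-0.178],[-0.41,-0.97,0,0,0,-0.178],[-0.41,-0.97,0,0,0,-0.178],[-0.2,-0.5,0,0,0,-0.1],[0,0,0,0,0,0],[0,0,0,0,0,0]]]'
```

```text
time: 9.58
ee_pos: [0.5838, 0.0281, 0.2062]
tcp_rot: [-179.6, -0.0, 2.6]
wrist_force: [-1.2, -0.6, -2.6]
opening: 0.0641
grasp_force: 44.3
time: 11.17
ee_pos: [0.4523, -0.283, 0.2056]
tcp_rot: [-179.6, 0.1, -17.2]
wrist_force: [0.2, 0.5, -1.9]
opening: 0.0632
grasp_force: 44.3
```

```bash
python3 -m crank '[[[0,0,-0.5,0,0,0],[0,0,-0.8,0,0,0],[0,0,-0.8,0,0,0],[0,0,-0.8,0,0,0],[0,0,-0.8,0,0,0],[0,0,-0.8,0,0,0],[0,0,-0.5,0,0,0],[0,0,-0.3,0,0,0],[0,0,-0.15,0,0,0],[0,0,0,0,0,0],[0,0,0,0,0,0]]]'
python3 -m crank '[[[0,0,-0.08,0,0,0],[0,0,-0.08,0,0,0],[0,0,0,0,0,0]]]'
```

```text
time: 12.08
ee_pos: [0.4531, -0.2829, 0.0979]
tcp_rot: [-179.6, -0.0, -17.1]
wrist_force: [-0.5, 0.9, -2.8]
opening: 0.0635
grasp_force: 44.3
time: 12.33
ee_pos: [0.4529, -0.283, 0.0942]
tcp_rot: [-179.6, -0.0, -17.2]
wrist_force: [-0.6, -0.1, -2.1]
opening: 0.0638
grasp_force: 44.3
```

```bash
python3 -m crank '[[[0,0,-0.08,0,0,0],[0,0,-0.07,0,0,0],[0,0,0,0,0,0]]]'
python3 -m crank '[[[0,0,-0.05,0,0,0],[0,0,0,0,0,0],[0,0,0,0,0,0]]]'
```

```text
time: 12.58
ee_pos: [0.4527, -0.2828, 0.0908]
tcp_rot: [-179.6, 0.0, -17.2]
wrist_force: [0.7, -0.3, -2.4]
opening: 0.0636
grasp_force: 44.3
time: 12.83
ee_pos: [0.4529, -0.2829, 0.0903]
tcp_rot: [-179.6, -0.0, -17.2]
wrist_force: [-0.3, 0.5, 1.1]
opening: 0.0635
grasp_force: 44.4
```

```bash
python3 -m crank '[[[0,0,0,0,0,0],[0,0,0,0,0,0],[0,0,0,0,0,0],[0,0,0,0,0,0],[0,0,0,0,0,0],[0,0,0.3,0,0,0],[0,0,0.7,0,0,0],[0,0,0.8,0,0,0],[0,0,0.8,0,0,0],[0,0,0.8,0,0,0],[0,0,0.8,0,0,0],[0,0,0.5,0,0,0],[0,0,0,0,0,0]]]' 1
python3 -m crank '[[[0,0,0,0,0,0.87],[0,0,0,0,0,0.87],[0,0,0,0,0,0.87],[0,0,0,0,0,0.87],[0,0,0,0,0,0.87],[0,0,0,0,0,0.87],[0,0,0,0,0,0.87],[0,0,0,0,0,0.87],[0,0,0,0,0,0.87],[0,0,0,0,0,0.87],[0,0,0,0,0,0.87],[0,0,0,0,0,0.87],[0,0,0,0,0,0.87],[0,0,0,0,0,0.87],[0,0,0,0,0,0.87],[0,0,0,0,0,0],[0,0,0,0,0,0]]]'
python3 - <<'E'
from h import *
m,im=snap("scene","s1.png"); a=im[230:400,110:290,::-1]
m2,i2=snap("wrist","w3.png")
o=np.zeros((510,540,3),np.uint8); o[:]=cv2.resize(a,(540,510)); 
cv2.imwrite("pics/v1.png",np.hstack([o[:,:400],cv2.resize(i2[:,:,::-1],(400,510))]))
E
```

```text
time: 13.92
ee_pos: [0.4535, -0.2833, 0.1867]
tcp_rot: [-179.6, -0.2, -17.2]
wrist_force: [0.3, 0.0, 0.1]
opening: 0.0854
grasp_force: 0.0
time: 15.33
ee_pos: [0.4526, -0.2827, 0.1834]
tcp_rot: [-179.5, -0.0, 72.4]
wrist_force: [-0.2, 0.9, -0.6]
opening: 0.085
grasp_force: 0.0
```

View pics/v1.png

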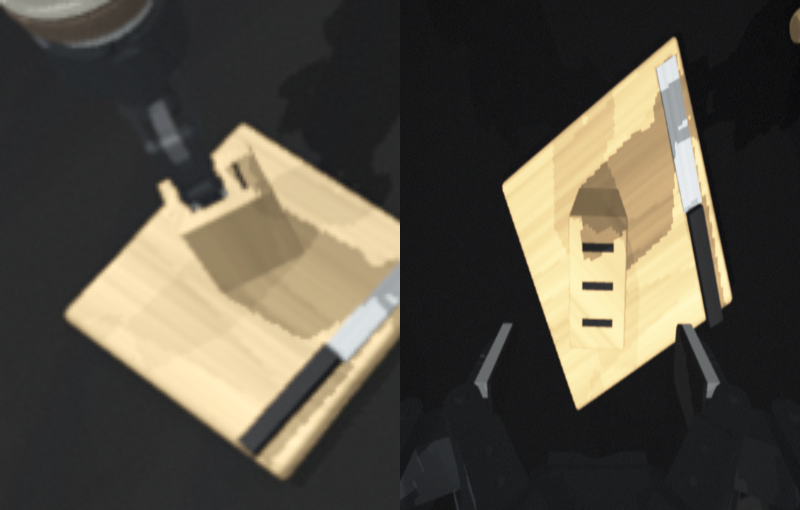

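The block stands upright on the board, square between the fingers (wrist half at 570..627, 215..347).

```bash
python3 -m crank '[[[0,0,-0.5,0,0,0],[0,0,-0.6,0,0,0],[0,0,-0.6,0,0,0],[0,0,-0.6,0,0,0],[0,0,-0.6,0,0,0],[0,0,-0.6,0,0,0],[0,0,-0.6,0,0,0],[0,0,-0.45,0,0,0],[0,0,0,0,0,0],[0,0,0,0,0,0]]]' 1
python3 -m crank '[[[0,0,0,0,0,0],[0,0,0,0,0,0],[0,0,0,0,0,0],[0,0,0,0,0,0],[0,0,0,0,0,0],[0,0,0,0,0,0],[0,0,0,0,0,0],[0,0,0,0,0,0],[0,0,0,0,0,0]]]' 0 40
python3 -m crank '[[[0,0,0.3,0,0,0],[0,0,0.7,0,0,0],[0,0,1,0,0,0],[0,0,1,0,0,0],[0,0,1,0,0,0],[0,0,1,0,0,0],[0,0,1,0,0,0],[0,0,1,0,0,0],[0,0,1,0,0,0],[0,0,0.5,0,0,0],[0,0,0,0,0,0]]]'
```

```text
time: 16.27
ee_pos: [0.4526, -0.2827, 0.0926]
tcp_rot: [-179.5, -0.0, 72.6]
wrist_force: [0.7, -0.8, 0.4]
opening: 0.0855
grasp_force: 0.0
time: 17.02
ee_pos: [0.4531, -0.2831, 0.0939]
tcp_rot: [-179.7, 0.0, 72.6]
wrist_force: [-0.3, 0.5, 6.2]
opening: 0.0439
grasp_force: 41.0
time: 17.93
ee_pos: [0.4533, -0.2832, 0.2652]
tcp_rot: [-179.7, 0.0, 72.6]
wrist_force: [-0.2, -0.5, -0.7]
opening: 0.0437
grasp_force: 41.0
```

```bash
python3 -m crank '[[[0.05,0.5,0,0,0,0],[0.1,1,0,0,0,0],[0.1,1,0,0,0,0],[0.1,1,0,0,0,0],[0.1,1,0,0,0,0],[0.1,1,0,0,0,0],[0.1,1,0,0,0,0],[0.1,1,0,0,0,0],[0.1,1,0,0,0,0],[0.1,1,0,0,0,0],[0.1,1,0,0,0,0],[0.1,1,0,0,0,0],[0.1,1,0,0,0,0],[0.1,1,0,0,0,0],[0.1,1,0,0,0,0],[0.1,1,0,0,0,0],[0.1,1,0,0,0,0],[0.1,1,0,0,0,0],[0.1,1,0,0,0,0],[0.1,1,0,0,0,0]]]'
python3 -m crank '[[[0.1,1,0,0,0,0],[0.1,1,0,0,0,0],[0.1,1,0,0,0,0],[0.1,1,0,0,0,0],[0.05,0.9,0,0,0,0],[0.05,0.4,0,0,0,0],[0,0,0,0,0,0],[0,0,0,0,0,0],[0,0,0,0,0,0]]]'
python3 - <<'E'
from h import *
snap("wrist","w4.png"); print(bot.get_obs()["ee_pos"])
E
```

```text
time: 19.6
ee_pos: [0.4909, 0.1086, 0.2612]
tcp_rot: [-179.4, 0.1, 72.6]
wrist_force: [0.1, -0.3, -1.0]
opening: 0.0439
grasp_force: 40.9
time: 20.35
ee_pos: [0.5015, 0.2124, 0.2627]
tcp_rot: [-179.6, 0.0, 72.6]
wrist_force: [-0.1, -0.0, -1.1]
opening: 0.0435
grasp_force: 40.9
[0.50164883 0.21227434 0.26295181]
```

View pics/w4.png

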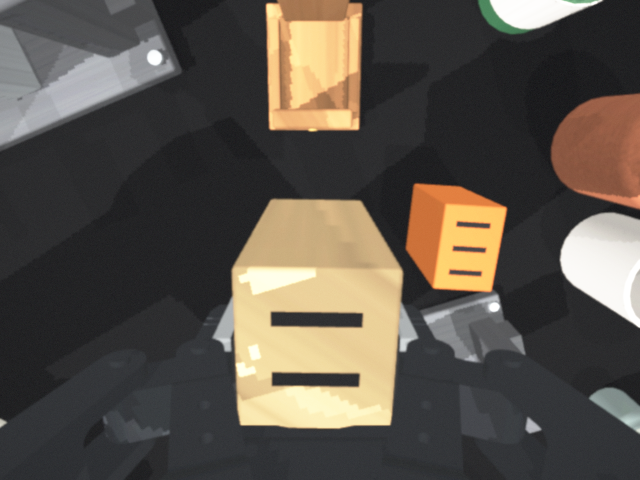

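The wrist view shows the near cheek top (272..352, 110..130) and the lips at columns 280 and 347. The block hangs straight in the grip.

```bash
python3 - <<'E'
from h import *
m=load("w4.png")
print("cam",-np.array(m["R"]).T@m["t"])
def show(n,L,z):
    for u,v in L: print(n,(u,v),z,np.round(onz(m,u,v,z),4))
show("cheek",[(272,111),(352,110),(352,129),(272,130)],.118)
show("lip",[(281,60),(347,60)],.024)
show("base",[(269,131),(360,131)],.0)
show("blocktop",[(234,268),(402,268),(391,425),(240,425)],.263-.076+.1)
show("blockbot",[(268,200),(362,200)],.263-.076)
c,s=np.cos(-.2947),np.sin(-.2947)
for x,y,z in((-25,-48,118),(25,-48,118),(25,-36,118),(-25,-36,118),(-28,0,24),(28,0,24)):
    x,y,z=x/1e3,y/1e3,z/1e3; print("pred",x,y,z,proj(m,[.5336+c*x-s*y,.3193+s*x+c*y,z]).round(1))
im=cv2.imread("pics/w4.png")[0:140,240:390]; cv2.imwrite("pics/c3.png",cv2.convertScaleAbs(cv2.resize(im,None,fx=4,fy=4,interpolation=cv2.INTER_CUBIC),alpha=1.3,beta=15))
E
```

```text
cam [0.52207902 0.27663545 0.38606447]
cheek (272, 111) 0.118 [0.4968 0.2925 0.118 ]
cheek (352, 110) 0.118 [0.544  0.2783 0.118 ]
cheek (352, 129) 0.118 [0.5409 0.2674 0.118 ]
cheek (272, 130) 0.118 [0.4931 0.2818 0.118 ]
lip (281, 60) 0.024 [0.5078 0.3334 0.024 ]
lip (347, 60) 0.024 [0.5586 0.3174 0.024 ]
base (269, 131) 0.0 [0.4776 0.284  0.    ]
base (360, 131) 0.0 [0.5556 0.2596 0.    ]
blocktop (234, 268) 0.28700000000000003 [0.4913 0.2495 0.287 ]
blocktop (402, 268) 0.28700000000000003 [0.5317 0.237  0.287 ]
blocktop (391, 425) 0.28700000000000003 [0.5173 0.1923 0.287 ]
blocktop (240, 425) 0.28700000000000003 [0.4764 0.2048 0.287 ]
blockbot (268, 200) 0.187 [0.4881 0.25   0.187 ]
blockbot (362, 200) 0.187 [0.5315 0.2365 0.187 ]
pred -0.025 -0.048 0.118 [276.5 130.5]
pred 0.025 -0.048 0.118 [356.7 129.8]
pred 0.025 -0.036 0.118 [357.1 109.7]
pred -0.025 -0.036 0.118 [275.9 110.5]
pred -0.028 0.0 0.024 [282.2  67.9]
pred 0.028 0.0 0.024 [351.2  67.2]
```

View pics/c3.png

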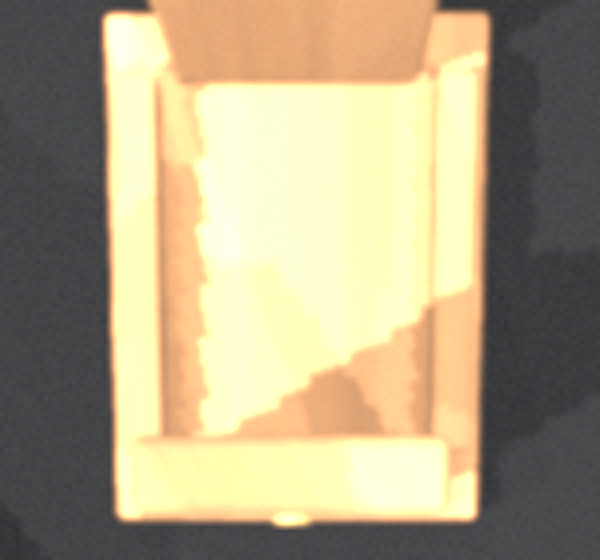

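```bash
python3 -m crank '[[[0.1,0.3,0,0,0,0],[0.19,0.7,0,0,0,0],[0.19,0.7,0,0,0,0],[0.19,0.7,0,0,0,0],[0.19,0.7,0,0,0,0],[0.19,0.7,0,0,0,0],[0.19,0.7,0,0,0,0],[0.19,0.7,0,0,0,0.03],[0.05,0.18,0,0,0,0.03],[0,0,0,0,0,0],[0,0,0,0,0,0],[0,0,0,0,0,0],[0,0,0,0,0,0]]]'
```

```text
time: 21.48
ee_pos: [0.5314, 0.3202, 0.2634]
tcp_rot: [-179.6, -0.0, 72.9]
wrist_force: [0.1, -0.2, -1.8]
opening: 0.044
grasp_force: 40.9
```

```bash
python3 -m crank '[[[0,0,-0.5,0,0,0],[0,0,-0.7,0,0,0],[0,0,-0.7,0,0,0],[0,0,-0.7,0,0,0],[0,0,-0.5,0,0,0],[0,0,-0.4,0,0,0],[0,0,-0.4,0,0,0],[0,0,0,0,0,0],[0,0,0,0,0,0]]]'
python3 -m crank '[[[0,0,-0.4,0,0,0],[0,0,-0.4,0,0,0],[0,0,-0.4,0,0,0],[0,0,-0.4,0,0,0],[0,0,0,0,0,0]]]'
```

```text
time: 22.23
ee_pos: [0.5313, 0.3206, 0.1851]
tcp_rot: [-179.6, 0.0, 73.0]
wrist_force: [1.0, 0.3, -2.1]
opening: 0.0436
grasp_force: 40.9
time: 22.65
ee_pos: [0.5307, 0.3203, 0.1506]
tcp_rot: [-179.5, 0.1, 73.0]
wrist_force: [-0.9, -0.1, -2.5]
opening: 0.0436
grasp_force: 40.9
```

```bash
python3 -m crank '[[[0,0,-0.35,0,0,0],[0,0,-0.35,0,0,0],[0,0,-0.35,0,0,0],[0,0,-0.35,0,0,0],[0,0,-0.35,0,0,0],[0,0,-0.35,0,0,0],[0,0,0,0,0,0]]]'
python3 -m crank '[[[0,0,-0.2,0,0,0],[0,0,-0.2,0,0,0],[0,0,-0.2,0,0,0],[0,0,-0.1,0,0,0],[0,0,0,0,0,0],[0,0,0,0,0,0]]]'
```

```text
time: 23.23
ee_pos: [0.5308, 0.3204, 0.1091]
tcp_rot: [-179.5, 0.1, 73.0]
wrist_force: [-0.3, 0.7, -2.7]
opening: 0.0436
grasp_force: 40.9
time: 23.73
ee_pos: [0.5314, 0.3207, 0.0971]
tcp_rot: [-179.6, 0.0, 73.0]
wrist_force: [-1.2, -0.1, -1.6]
opening: 0.0433
grasp_force: 40.9
```

```bash
python3 -m crank '[[[0,0,-0.12,0,0,0],[0,0,-0.12,0,0,0],[0,0,-0.12,0,0,0],[0,0,-0.1,0,0,0],[0,0,0,0,0,0]]]'
python3 -m crank '[[[0,0,-0.08,0,0,0],[0,0,0,0,0,0]]]'
```

```text
time: 24.15
ee_pos: [0.5312, 0.3206, 0.0873]
tcp_rot: [-179.6, 0.0, 73.0]
wrist_force: [-0.1, -0.6, -1.5]
opening: 0.0438
grasp_force: 40.9
time: 24.32
ee_pos: [0.5313, 0.3207, 0.086]
tcp_rot: [-179.6, 0.0, 73.0]
wrist_force: [-0.3, -0.4, -0.4]
opening: 0.0438
grasp_force: 40.9
```

```bash
python3 -m crank '[[[0,0,-0.06,0,0,0],[0,0,0,0,0,0],[0,0,0,0,0,0]]]'
```

```text
time: 24.57
ee_pos: [0.5314, 0.3208, 0.0859]
tcp_rot: [-179.6, -0.0, 73.0]
wrist_force: [-3.1, -0.9, 5.3]
opening: 0.0434
grasp_force: 41.5
```

```bash
python3 -m crank '[[[0,0,0,0,0,0],[0,0,0,0,0,0],[0,0,0,0,0,0],[0,0,0,0,0,0],[0,0,0,0,0,0],[0,0,0,0,0,0],[0,0,0.3,0,0,0],[0,0,0.7,0,0,0],[0,0,0.8,0,0,0],[0,0,0.8,0,0,0],[0,0,0.8,0,0,0],[0,0,0.8,0,0,0],[0,0,0.8,0,0,0],[0,0,0.8,0,0,0],[0,0,0.8,0,0,0],[0,0,0,0,0,0],[0,0,0,0,0,0]]]' 1
python3 - <<'E'
from h import *
m,a=snap("wrist","w5.png"); m,b=snap("side","d5.png")
b=cv2.resize(b[290:390,225:325],(480,480),interpolation=cv2.INTER_CUBIC)
a=cv2.resize(a,(320,240)); a=np.pad(a,((0,240),(0,0),(0,0)))
cv2.imwrite("pics/v5.png",np.hstack([b,a])[:,:,::-1])
E
```

```text
time: 25.98
ee_pos: [0.5318, 0.3209, 0.2181]
tcp_rot: [-179.7, -0.1, 73.0]
wrist_force: [0.2, -0.2, -1.4]
opening: 0.0858
grasp_force: 0.0
```

View pics/v5.png

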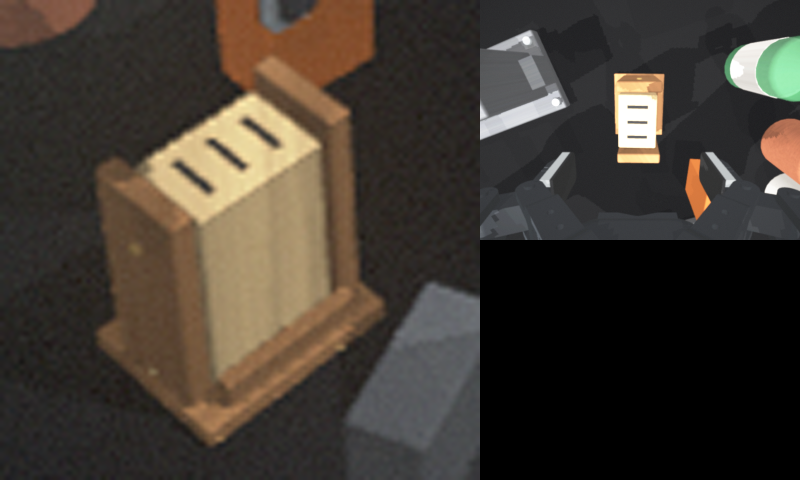

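The block stands upright and fully home between the cheeks (crop 145..320, 95..380), and the gripper is clear.

```bash
python3 -c "
from workcell import bot
print(bot.job_done())"
```

```text
the job is handed in; nothing more can be done
None
```

I opened the vise jaw fully, stood the block on the board and let go of it, then lowered it upright onto the rack floor, released it and handed the job in at about 26 s; no verdict came back.

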